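# Release the bar clamp through the guard window and push the bar home

### The arm

A 6-joint arm with a two-finger parallel gripper is mounted at the origin on the work surface. World frame = base frame: x ahead of the robot, y to its left, z up, the work surface at z = 0. Lengths are in m, angles in rad, forces in N, time in s.
With the tool pointing down it reaches from about 0.35 to 0.85 m from the base axis. Payload 8.1 kg.
Tool frame: the origin (TCP) lies on the mounting face of the last link; the fingertips stand 186 mm ahead of it and the grasp point (between the pads) lies 167 mm ahead of it; z points along the fingers, y is the line along which they close (so a half turn about z gives the same grasp; the last joint's range is limited). The gripper opens to 93 mm and grips with 3 to 60 N. Pads are 15 mm wide; open, the fingers measure 128 mm over their backs; the gripper's body (75 mm by 188 mm) begins 65 mm behind the grasp point.
Start: joints at [1.022, 0.13, 1.488, -0, 1.523, -0.085], TCP at [0.268, 0.537, 0.405] pointing down, gripper open.
Joint ranges: [-2.96, 2.96], [-0.89, 2.26], [0.02, 2.5], [-1.34, 4.48], [0, 2.73], [-2.66, 2.66]. Speed limits (rad/s): [2.39, 2.39, 2.79, 3.14, 3.14, 3.14].

### API

Orientations are given as a unit quaternion [x, y, z, w].
In Python, from bench import robot, imaging, sign_off gives the robot as it stands.
- The arm moves only by the shell command python3 -m inch 'ROWS'. ROWS is JSON, a list of rows, each an object with "hand": the opening, from 0 (shut) to 1 (fully open); "xyz": the shift along the tool's x, y, z in cm, a list of three; "spin": the turn about the tool's z in rad. In form: [{"hand": hand, "xyz": [tx, ty, tz], "spin": spin}, ...]. A call has 1 to 20 rows; each row is the pose to reach, as a shift and turn from the pose commanded when the call began, along the tool's axes at that moment; what a row does not reach only later rows make up. A row lasts 1/10 s, in which the tool goes at most 50 mm and 8.59 degrees, less where a joint would pass 70% of its speed; a pose out of reach is approached as far as the arm can. A call with a gripper value outside its range is refused whole. The fingers move at their own pace and stop on an object; the grip force is fixed at half the most. Time passes only in rows, so rows that repeat a pose let the fingers close. It gives the time, the measured TCP pose, the force, the opening and the grip force at its end, in the units of the state.
- robot.read_state(): the state, without advancing time (a new reading comes with each control period).
- imaging.read_camera(name): name is "scene" or "top"; returns a dict with "pixels" (480x640x3 uint8, red, green, blue), "depth" (480x640 float32, m along the optical axis (not along the pixel's ray), 0 where there is no reading), "fov_y" (degrees; the focal length in pixels is half the picture's height over the tangent of half this angle, whatever the lens; pixels are square), "cx", "cy" (the principal point, pixels), "k1" (the pictures are not rectified: a ray, as slopes to the right and down, at radius r is drawn at 1 + k1 r^2 times it, then the intrinsics apply), "rvec" (rotation vector, rad) and "tvec" (3), from world to camera coordinates, as OpenCV has them. Camera axes: x right, y down, z forward; pixel columns grow to the right and rows downward; lengths in m; the calibration is good to about 2 mm. A picture is of the moment at which its call begins.
- sign_off(): hands the job in; it is judged then, once.
The state is a dict: "clock": time; "joints": joint angles; "qvel": joint speeds; "tau": joint torques, N m; "tool_pos": TCP position; "tool_rot": TCP orientation; "wrist_force": force on the tool from outside, world axes, zero at the start; "wrist_torque": the same for the moment, N m; "width": opening from 0.0 (shut) to 1.0 (fully open); "grasp_force": force on a finger pad.
Only numpy, scipy, OpenCV 4.12 (cv2) and the standard library are available. Lean on these libraries where they do the work, as an engineer would, in place of code of your own. Each camera call takes 0.05 s, during which the arm holds its last target. There are 200 camera calls.

### The job

Reach through the guard window over the clamp of the round bar and press its lever all the way down, without touching the guard; the lever stays down by itself. Then come out and push that same round bar from its free end fully home against its end stop. Push with the fingertips only, do not move the round bar before its clamp is released, leave the flat bar and its lever alone and do not disturb the loose things on the bench.

Things in the scene. Friction and masses are not known exactly. Their poses are not given: they have to be found in the camera images.
- guard: Fixed grey sheet guard over both clamps, origin on the bench; x = the way the bars are pushed (away from the robot), y left, z up; yaw within 0.25 rad. Its 4 mm panel, 260 mm wide, slopes up by 18 degrees from z 91 mm at its front edge (x -126) to 141 at its rear edge (x 26) and has two windows. Side plates and posts at y +-128 and feet out to y +-155 stand on the bench; open front and rear.
- window_left (a point): centre of the left (+y) window in the guard's panel, at guard x = -55, y = 60, z = 115 mm. The window is 84 mm wide (y) and 90 mm long (along the slope); a 36 mm web separates it from the other.
- window_right (a point): centre of the right (-y) window, same size, at guard x = -55, y = -60, z = 115 mm
- round_unit: Clamp of the round bar, fixed under the guard, in line with the left or the right window (varies): dark steel base 260 x 84 x 12 mm, two guide rails and, at the far end, a 62 mm high end stop; it carries the lever and the bar. Origin on the bench at guard x = 0, y = +60 or -60 mm; axes as the guard's.
- round_pad (a point): Centre of the top face of the round black push pad (40 mm across, 8 mm thick) on the front end of the round bar's lever, straight below its window (unit x = -55 mm); 95 mm above the bench at joint 0, some 20 mm below the panel; about 76 mm when fully pressed. The lever rocks about a level axis 85 mm farther on, 75 mm above the bench.
- round_lever (a joint): the round bar's lever, rad: 0 = up, clamp nose on the bar; 0.22 = fully down at its stop, nose lifted. Starts between 0 and 0.04. Stiff (about 2.5 N at the pad) and stays where it is left.
- round_bar (a joint): position of the round bar along its guide, m: 0 = drawn out, 0.050 = home against the end stop. Starts between 0 and 0.012. Slides along +x of the guard with about 2.5 N friction.
- round_bar_end (a point): centre of the free end face of the round aluminium bar (28 mm across, 300 mm long, its axis 26 mm above the bench), the end nearest the robot, which sticks out in front of the guard; guard x = -250 mm at joint 0, -200 mm when home
- flat_unit: Clamp of the flat bar, the same build, in line with the other window; origin and axes likewise
- flat_pad (a point): centre of the top face of the rectangular black pad (32 x 44 mm) on the flat bar's lever, also 95 mm above the bench; not to be touched
- flat_lever (a joint): the flat bar's lever, rad, as round_lever; stays up (starts 0 to 0.04)
- flat_bar (a joint): position of the flat bar, m, as round_bar; stays where it is (starts 0 to 0.012)
- flat_bar_end (a point): centre of the free end face of the flat aluminium bar (50 mm wide, 16 mm thick, axis 20 mm above the bench), guard x = -250 mm at joint 0
- collar: loose steel ring, 40 mm across, 18 mm high, on the bench between the two bars in front of the guard; bystander, origin under its centre
- holder_a: steel taper tool holder, 64 mm across, 152 mm tall, standing on the bench about 220 mm left of the guard's middle; bystander, origin under its centre
- holder_b: such a tool holder, standing about 220 mm right of the guard's middle; bystander
- holder_c: such a tool holder, nearer the robot than that one; bystander
- hex_driver: screwdriver lying to the left in front; bystander
- spanner: spanner lying to the right in front; bystander
- slug: aluminium offcut, 40 mm across, 30 mm high, standing left of the guard; bystander

How it is judged:
By the outcome, as a careful person would: the job done as asked, in the order asked, and still so for the second after the job is handed in, with the robot touching nothing.
It also fails if it takes over 48 s, if anything falls off the work surface, if the arm or the gripper's body presses on something with over 40 N, if the wrist force passes 120 N, or if a joint passes its speed limit or range.

## Working session

There is one attempt and no reset: what is moved stays moved. The work goes in short steps, Python scripts to look and compute and a shell command to move; the robot and the scene stay as the last step left them, time stands still between calls to the robot, and variables do not carry over. Pictures are saved under pics/ and viewed, at most 10 in all, crops included, and the job is handed in when it is done.

```bash
mkdir -p pics; ls; cat > h.py <<'E'
import numpy as np, cv2
from bench import robot, imaging
def cam(n):
    c=imaging.read_camera(n); f=240/np.tan(np.radians(c["fov_y"])/2)
    c["f"]=f; c["R"]=cv2.Rodrigues(np.array(c["rvec"],float))[0]; c["t"]=np.array(c["tvec"],float).ravel()
    return c
def rays(c,uv):
    uv=np.atleast_2d(np.array(uv,float)); d=(uv-[c["cx"],c["cy"]])/c["f"]; s=d.copy()
    for _ in range(20): s=d/(1+c["k1"]*(s**2).sum(1,keepdims=True))
    return np.c_[s,np.ones(len(s))]
def depthpts(c,uv):
    uv=np.atleast_2d(uv).astype(int); z=c["depth"][uv[:,1],uv[:,0]][:,None]
    return (rays(c,uv)*z-c["t"])@c["R"]
def plane(c,uv,z):
    d=rays(c,uv)@c["R"]; o=-c["R"].T@c["t"]
    return o+d*((z-o[2])/d[:,2])[:,None]
def proj(c,P):
    q=np.atleast_2d(P)@c["R"].T+c["t"]; s=q[:,:2]/q[:,2:]
    return s*(1+c["k1"]*(s**2).sum(1,keepdims=True))*c["f"]+[c["cx"],c["cy"]]
def save(c,name): cv2.imwrite("pics/"+name,c["pixels"][:,:,::-1])
E
python3 - <<'E'
from h import *
for n in("scene","top"):
    c=cam(n); save(c,n+"0.png"); print(n,-c["R"].T@c["t"],c["R"][2],c["k1"],c["f"])
s=robot.read_state(); print(s["clock"],s["tool_pos"],s["tool_rot"],s["wrist_force"],s["width"])
E
```

```text
pics
scene [ 1.31395487 -0.28006805  1.12153563] [-0.57817374  0.22198696 -0.78513496] -0.06094689833403358 579.6014012510182
top [0.44956952 0.00296941 1.44423679] [ 0.08041625  0.0148561  -0.99665065] -0.011747803060215962 520.0148136746809
0.1 [0.26824619 0.53646294 0.40376676] [ 2.29800430e-01  9.73237402e-01 -8.04582534e-04 -2.73549281e-04] [-0.13199709 -0.53729662 -0.39223681] 1.0012339262231782
```

View pics/top0.png

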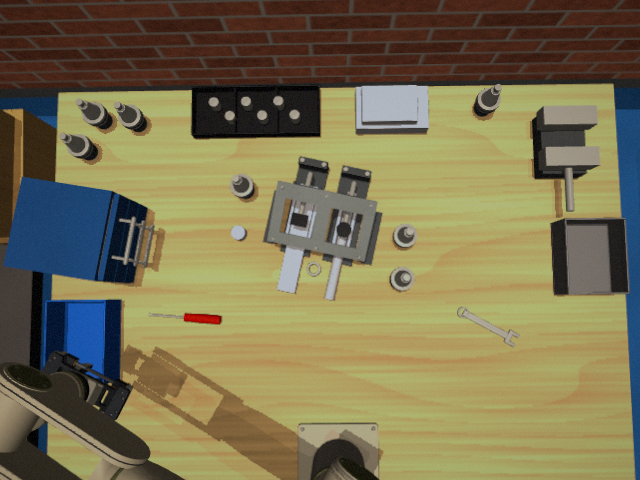

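View pics/scene0.png

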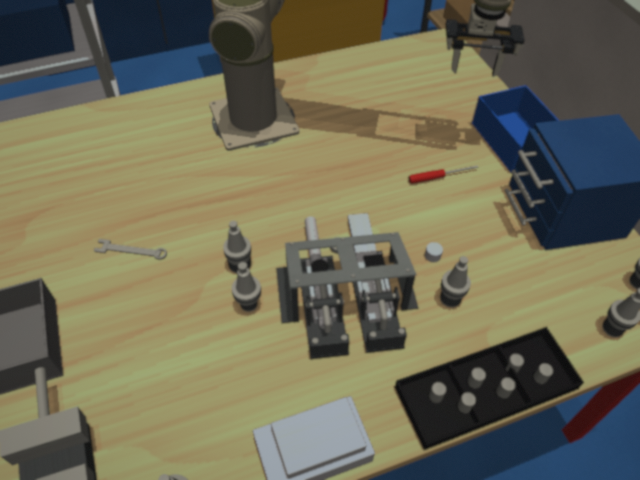

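The top view shows the round bar under the right window, with its round pad near (343,229) and its free end near (331,297). The flat bar is on the left, ending near (288,290). The collar is at (314,269) and the holders are at (403,236) and (401,279). The scene view agrees.

```bash
cat > m.py <<'E'
from h import *
c=cam("top"); X0,X1,Y0,Y1=250,400,145,310
gx,gy=np.meshgrid(np.arange(X0,X1),np.arange(Y0,Y1)); uv=np.c_[gx.ravel(),gy.ravel()]
P=depthpts(c,uv); rgb=c["pixels"][uv[:,1],uv[:,0]].astype(int)
sat=rgb.max(1)-rgb.min(1); v=rgb.max(1)
def big(m):
    M=np.zeros((Y1-Y0,X1-X0),np.uint8); M[gy.ravel()[m]-Y0,gx.ravel()[m]-X0]=1
    n,l,s,_=cv2.connectedComponentsWithStats(M); k=1+s[1:,4].argmax()
    return (l==k).ravel()
pan=big((P[:,2]>.084)&(P[:,2]<.150)&(v>70)&(v<170)&(sat<30))
# panel mask -> outline rectangle; project pixels on sloped fit plane
A=P[pan]; co=np.linalg.lstsq(np.c_[A[:,:2],np.ones(len(A))],A[:,2],rcond=None)[0]
r=A[:,2]-np.c_[A[:,:2],np.ones(len(A))]@co; ok=abs(r)<.008
A=A[ok]; co=np.linalg.lstsq(np.c_[A[:,:2],np.ones(len(A))],A[:,2],rcond=None)[0]
rect=cv2.minAreaRect(A[:,:2].astype(np.float32))
print("n",len(A),"slope deg",np.degrees(np.arctan(np.hypot(*co[:2]))),"yaw grad",np.arctan2(co[1],co[0]),"rect",rect,"z",A[:,2].min(),A[:,2].max())
for nm,sel,zz in (("pad",(v<60)&(abs(gx.ravel()-344)<14)&(abs(gy.ravel()-229)<14),.095),("endbar",(sat<30)&(v>110)&(abs(gx.ravel()-335)<14)&(gy.ravel()>262)&(P[:,2]>.012)&(P[:,2]<.06),.04),
   ("flat",(sat<30)&(v>110)&(abs(gx.ravel()-290)<20)&(gy.ravel()>252)&(P[:,2]>.012)&(P[:,2]<.06),.028)):
    m=big(sel); q=uv[m]; W=plane(c,q,zz)
    print(nm,m.sum(),"px",q.mean(0),q.min(0),q.max(0),"depth z",np.percentile(P[m,2],[5,50,95]).round(4),"plane mean",W.mean(0),"rect",cv2.minAreaRect(W[:,:2].astype(np.float32)))
    if nm!="pad":
        d=P[m]; u,s,vt=np.linalg.svd(d[:,:2]-d[:,:2].mean(0)); a=vt[0]*np.sign(vt[0][0]); print("  axis yaw",np.arctan2(a[1],a[0]),"centre",d[:,:2].mean(0),"end along",np.percentile((d[:,:2]-d[:,:2].mean(0))@a,[0,1]))
cv2.imwrite("pics/crop1.png",cv2.resize(c["pixels"][Y0:Y1,X0:X1,::-1],None,fx=3.6,fy=3.6,interpolation=cv2.INTER_CUBIC))
E
python3 m.py
```

```text
n 3890 slope deg 17.92171493138133 yaw grad -0.22604529869307202 rect ((0.6450279355049133, 0.037984997034072876), (0.2604019045829773, 0.15483494102954865), 77.31471252441406) z 0.08670223861345601 0.1471797629900665
pad 157 px [343.43312102 229.43312102] [337 223] [350 236] depth z [0.0862 0.0912 0.0956] plane mean [ 0.62550382 -0.02069513  0.095     ] rect ((0.6253372430801392, -0.02086614817380905), (0.03396052122116089, 0.03421243652701378), 89.31297302246094)
endbar 353 px [332.47592068 280.80169972] [325 263] [340 299] depth z [0.0296 0.0365 0.0423] plane mean [0.49345509 0.00960737 0.04      ] rect ((0.4939373731613159, 0.009797679260373116), (0.025804493576288223, 0.10172239691019058), 77.2511978149414)
  axis yaw -0.22694392199193444 centre [0.49357553 0.00962015] end along [-0.05056672 -0.04925096]
flat 728 px [289.53571429 271.81318681] [277 253] [303 292] depth z [0.0213 0.0269 0.0319] plane mean [0.51954731 0.12657148 0.028     ] rect ((0.5216160416603088, 0.12657900154590607), (0.050563108175992966, 0.1125701367855072), 76.53253173828125)
  axis yaw -0.2632963633329989 centre [0.51960569 0.12667071] end along [-0.05449542 -0.05300631]
```

View pics/crop1.png

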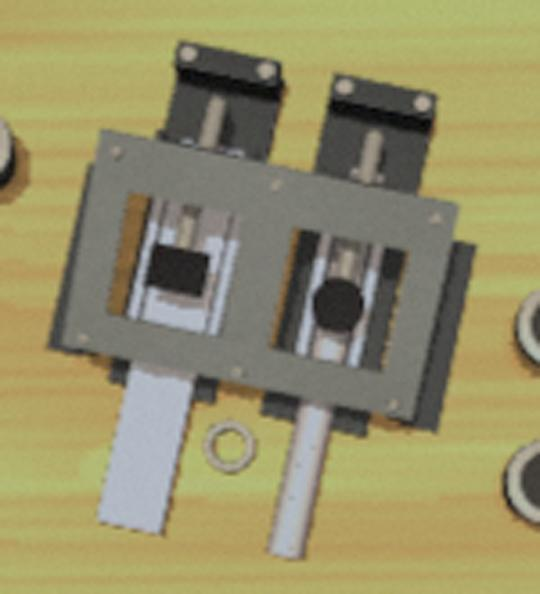

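```bash
cat > go.py <<'E'
import sys; from h import *
from scipy.spatial.transform import Rotation as R
# usage: go.py x y tipz -> shift in tool axes (cm) and spin to bring tool y along guard y
s=robot.read_state(); T=R.from_quat(s["tool_rot"]).as_matrix(); p=np.array(s["tool_pos"]); tip=p+T[:,2]*.186
t=np.array([float(a) for a in sys.argv[1:4]]); yaw=-.225
y=T[:2,1]; a=np.arctan2(y[1],y[0])-(yaw+np.pi/2)
print("clock",s["clock"],"tip",tip.round(4),"z",T[:,2].round(3),"F",np.round(s["wrist_force"],2),"w",s["width"])
print("shift cm",(100*T.T@(t-tip)).round(2),"spin",round(float(a),3))
E
python3 go.py .626 -.020 .218
```

```text
clock 0.15 tip [0.2682 0.5362 0.2179] z [-0.001 -0.001 -1.   ] F [-0.49 -0.39 -0.17] w 1.001730605618093
shift cm [-5.689e+01 -3.374e+01  3.000e-02] spin -0.239
```

```bash
python3 -m inch '[{"hand":0,"xyz":[-1.5,-0.9,0],"spin":0},{"hand":0,"xyz":[-4.5,-2.7,0],"spin":-0.02},{"hand":0,"xyz":[-8,-4.7,0],"spin":-0.04},{"hand":0,"xyz":[-12,-7.1,0],"spin":-0.06},{"hand":0,"xyz":[-16,-9.5,0],"spin":-0.08},{"hand":0,"xyz":[-20,-11.9,0],"spin":-0.1},{"hand":0,"xyz":[-24,-14.2,0],"spin":-0.12},{"hand":0,"xyz":[-28,-16.6,0],"spin":-0.14},{"hand":0,"xyz":[-32,-19,0],"spin":-0.16},{"hand":0,"xyz":[-36,-21.4,0],"spin":-0.18},{"hand":0,"xyz":[-40,-23.7,0],"spin":-0.2},{"hand":0,"xyz":[-44,-26.1,0],"spin":-0.21},{"hand":0,"xyz":[-48,-28.5,0],"spin":-0.22},{"hand":0,"xyz":[-51.5,-30.5,0],"spin":-0.23},{"hand":0,"xyz":[-54,-32,0],"spin":-0.24},{"hand":0,"xyz":[-56,-33.2,0],"spin":-0.24},{"hand":0,"xyz":[-56.9,-33.7,0],"spin":-0.24},{"hand":0,"xyz":[-56.9,-33.7,0],"spin":-0.24},{"hand":0,"xyz":[-56.9,-33.7,0],"spin":-0.24},{"hand":0,"xyz":[-56.9,-33.7,0],"spin":-0.24}]'; python3 go.py .626 -.020 .218
python3 - <<'E'
from h import *
c=cam("scene"); cv2.imwrite("pics/s1.png",cv2.resize(c["pixels"][110:370,220:480,::-1],None,fx=2.3,fy=2.3))
E
```

```text
clock: 2.15
tool_pos: [0.626, -0.0183, 0.4049]
tool_rot: [0.111, 0.994, 0.0, -0.0]
wrist_force: [0.3, -0.1, 0.9]
width: 0.006
grasp_force: 0.0
clock 2.15 tip [ 0.626  -0.0182  0.2189] z [-0.  0. -1.] F [ 0.28 -0.11  0.9 ] w 0.006346008155136706
shift cm [-0.04 -0.17  0.09] spin 0.002
```

View pics/s1.png

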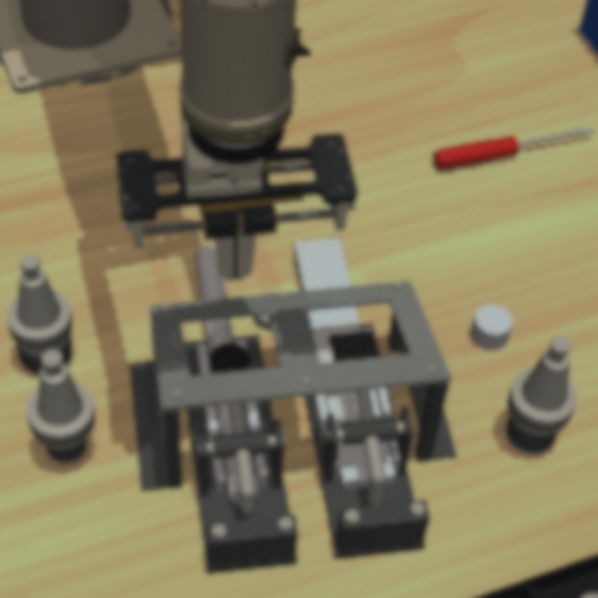

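The picture shows the closed fingers at about (235,275) in the crop, in line with the right window and the round pad at (230,355). Next I go down to just above the pad.

```bash
python3 -m inch '[{"hand":0,"xyz":[0.1,-0.15,0.5],"spin":0},{"hand":0,"xyz":[0.2,-0.15,2],"spin":0},{"hand":0,"xyz":[0.2,-0.15,4],"spin":0},{"hand":0,"xyz":[0.2,-0.15,6],"spin":0},{"hand":0,"xyz":[0.2,-0.15,8],"spin":0},{"hand":0,"xyz":[0.2,-0.15,9.5],"spin":0},{"hand":0,"xyz":[0.2,-0.15,10.7],"spin":0},{"hand":0,"xyz":[0.2,-0.15,11.4],"spin":0},{"hand":0,"xyz":[0.2,-0.15,11.7],"spin":0},{"hand":0,"xyz":[0.2,-0.15,11.7],"spin":0},{"hand":0,"xyz":[0.2,-0.15,11.7],"spin":0}]'; python3 go.py .624 -.020 .078
python3 - <<'E'
from h import *
c=cam("scene"); cv2.imwrite("pics/s2.png",cv2.resize(c["pixels"][200:340,270:430,::-1],None,fx=4,fy=4))
E
```

```text
clock: 3.3
tool_pos: [0.6246, -0.0204, 0.2887]
tool_rot: [0.112, 0.994, -0.0, 0.001]
wrist_force: [-0.7, -0.7, -0.3]
width: 0.007
grasp_force: 0.0
clock 3.3 tip [ 0.6249 -0.0204  0.1027] z [ 0.001 -0.    -1.   ] F [-0.72 -0.72 -0.3 ] w 0.00687753797921891
shift cm [0.1  0.02 2.47] spin 0.001
```

View pics/s2.png

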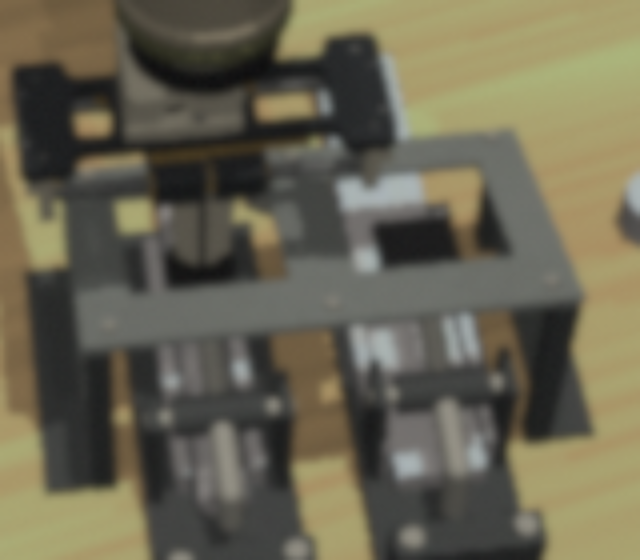

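The fingers are inside the right window over the round pad (200,265 in the crop), clear of the frame. Now I press down in steps.

```bash
python3 -m inch '[{"hand":0,"xyz":[0,0,0.4],"spin":0},{"hand":0,"xyz":[0,0,0.8],"spin":0},{"hand":0,"xyz":[0,0,1.2],"spin":0},{"hand":0,"xyz":[0,0,1.6],"spin":0},{"hand":0,"xyz":[0,0,2],"spin":0},{"hand":0,"xyz":[0,0,2],"spin":0},{"hand":0,"xyz":[0,0,2],"spin":0}]'; python3 go.py .624 -.020 .078
```

```text
clock: 4.05
tool_pos: [0.6243, -0.0204, 0.2675]
tool_rot: [0.112, 0.994, -0.0, 0.0]
wrist_force: [1.1, 0.5, 0.1]
width: 0.004
grasp_force: 0.0
clock 4.05 tip [ 0.6243 -0.0204  0.0815] z [ 0. -0. -1.] F [1.07 0.51 0.05] w 0.003896279311794223
shift cm [0.04 0.03 0.35] spin 0.001
```

```bash
python3 -m inch '[{"hand":0,"xyz":[0,0,0.1],"spin":0},{"hand":0,"xyz":[0,0,0.2],"spin":0},{"hand":0,"xyz":[0,0,0.3],"spin":0}]'; python3 -m inch '[{"hand":0,"xyz":[0,0,0.1],"spin":0},{"hand":0,"xyz":[0,0,0.2],"spin":0}]';python3 go.py .624 -.020 .078
```

```text
clock: 4.35
tool_pos: [0.6244, -0.0204, 0.2651]
tool_rot: [0.112, 0.994, -0.0, 0.0]
wrist_force: [-1.4, -0.2, 1.9]
width: 0.004
grasp_force: 1.0
clock: 4.55
tool_pos: [0.6245, -0.0204, 0.2637]
tool_rot: [0.112, 0.994, -0.0, 0.0]
wrist_force: [-5.2, 0.8, 12.0]
width: 0.008
grasp_force: 6.3
clock 4.55 tip [ 0.6247 -0.0204  0.0777] z [ 0.001 -0.    -1.   ] F [-5.23  0.81 12.03] w 0.008149878703128976
shift cm [ 0.08  0.03 -0.03] spin 0.001
```

```bash
python3 -m inch '[{"hand":0,"xyz":[0,0,0.1],"spin":0},{"hand":0,"xyz":[0,0,0.1],"spin":0},{"hand":0,"xyz":[0,0,0.1],"spin":0}]';python3 go.py .624 -.020 .078
```

```text
clock: 4.85
tool_pos: [0.6245, -0.0204, 0.2636]
tool_rot: [0.112, 0.994, -0.0, 0.001]
wrist_force: [-6.4, 0.6, 12.3]
width: 0.003
grasp_force: 6.9
clock 4.85 tip [ 0.6248 -0.0204  0.0776] z [ 0.001 -0.    -1.   ] F [-6.38  0.64 12.3 ] w 0.0025434197997288343
shift cm [ 0.08  0.03 -0.04] spin 0.001
```

```bash
python3 -m inch '[{"hand":0,"xyz":[0,0,0.1],"spin":0},{"hand":0,"xyz":[0,0,0.2],"spin":0},{"hand":0,"xyz":[0,0,0.2],"spin":0}]';python3 go.py .624 -.020 .078
```

```text
clock: 5.15
tool_pos: [0.6246, -0.0203, 0.2633]
tool_rot: [0.112, 0.994, -0.0, 0.001]
wrist_force: [-12.3, 1.2, 23.5]
width: 0.005
grasp_force: 13.2
clock 5.15 tip [ 0.6249 -0.0204  0.0773] z [ 0.002 -0.    -1.   ] F [-12.31   1.23  23.49] w 0.00527767712126001
shift cm [ 0.1   0.02 -0.07] spin 0.001
```

The force rose to 23 N with no further travel, and the tip at z 0.077 matches the fully pressed height. I withdraw straight up, then move back in front of the bar.

```bash
python3 -m inch '[{"hand":0,"xyz":[0,0,-0.6],"spin":0},{"hand":0,"xyz":[0,0,-2],"spin":0},{"hand":0,"xyz":[0,0,-4],"spin":0},{"hand":0,"xyz":[0,0,-6.5],"spin":0},{"hand":0,"xyz":[0,0,-9],"spin":0},{"hand":0,"xyz":[0,0,-11],"spin":0},{"hand":0,"xyz":[2,0,-12],"spin":0},{"hand":0,"xyz":[5,0,-12],"spin":0},{"hand":0,"xyz":[9,0,-12],"spin":0},{"hand":0,"xyz":[13,0,-12],"spin":0},{"hand":0,"xyz":[17,0,-12],"spin":0},{"hand":0,"xyz":[19.5,0,-12],"spin":0},{"hand":0,"xyz":[21,0,-12],"spin":0},{"hand":0,"xyz":[21,0,-12],"spin":0},{"hand":0,"xyz":[21,0,-12],"spin":0}]';python3 go.py .415 .0277 .015
python3 - <<'E'
from h import *
for n,b in(("top",(250,400,145,310)),("scene",(250,440,190,350))):
    c=cam(n); x0,x1,y0,y1=b; cv2.imwrite(f"pics/{n}3.png",cv2.resize(c["pixels"][y0:y1,x0:x1,::-1],None,fx=3.6,fy=3.6,interpolation=cv2.INTER_CUBIC))
    if n=="top":
        z=[]
        m=(c["pixels"].max(2)<60); P=None
        for bx in((336,352),(292,308)):
            uv=np.array([(x,y) for x in range(*bx) for y in range(212,240) if m[y,x]]); p=depthpts(c,uv); k=(p[:,2]>.06)&(p[:,2]<.105); print(k.sum(),np.median(p[k],0))
E
```

```text
clock: 6.65
tool_pos: [0.4197, 0.0263, 0.3804]
tool_rot: [0.112, 0.994, 0.0, 0.001]
wrist_force: [-0.2, 0.4, 0.2]
width: 0.001
grasp_force: 0.0
clock 6.65 tip [0.42   0.0262 0.1944] z [ 0.002 -0.    -1.   ] F [-0.22  0.38  0.17] w 0.0009675509981116557
shift cm [ 0.55  0.03 17.94] spin 0.001
151 [ 0.62457587 -0.01987456  0.07468637]
171 [0.65429322 0.09545731 0.09276181]
```

View pics/top3.png

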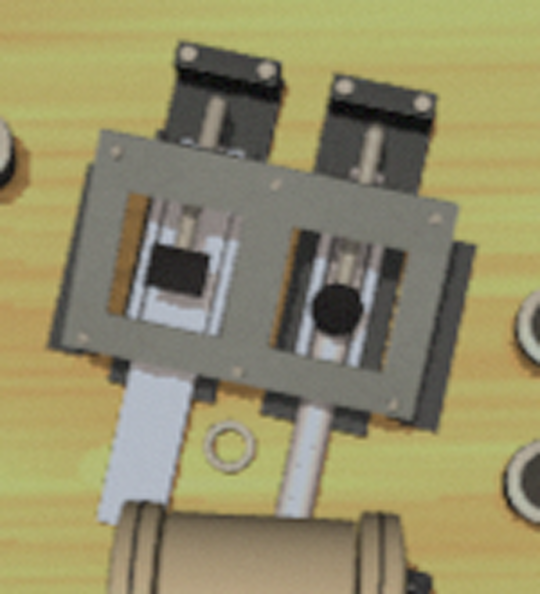

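View pics/scene3.png

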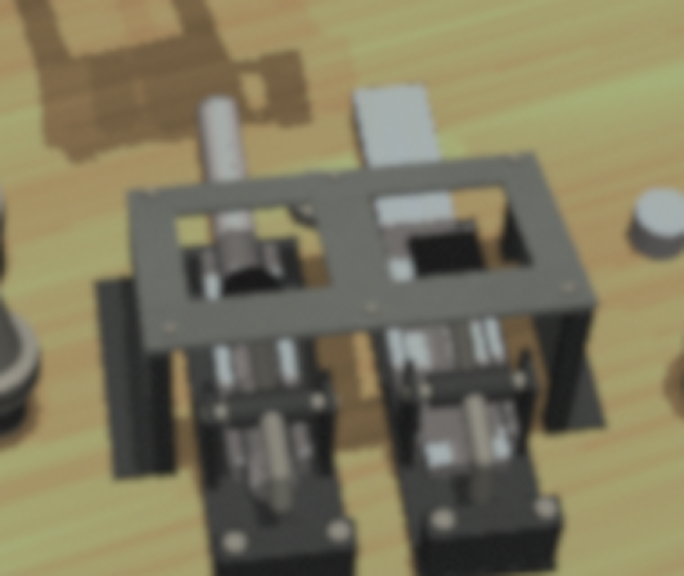

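The lever pad now reads z ≈ 0.075, so it is fully down, while the flat pad is still at about 0.093. Neither bar has moved; the round bar's end is at (218,100) in the scene crop. I lower the closed fingers in front of that end.

```bash
python3 -m inch '[{"hand":0,"xyz":[0.3,0,1],"spin":0},{"hand":0,"xyz":[0.6,0,3],"spin":0},{"hand":0,"xyz":[0.6,0,6],"spin":0},{"hand":0,"xyz":[0.6,0,9],"spin":0},{"hand":0,"xyz":[0.6,0,12],"spin":0},{"hand":0,"xyz":[0.6,0,14.5],"spin":0},{"hand":0,"xyz":[0.6,0,16.3],"spin":0},{"hand":0,"xyz":[0.6,0,17.3],"spin":0},{"hand":0,"xyz":[0.6,0,17.6],"spin":0},{"hand":0,"xyz":[0.6,0,17.6],"spin":0},{"hand":0,"xyz":[0.6,0,17.6],"spin":0}]';python3 go.py .444 .021 .018
python3 - <<'E'
from h import *
c=cam("scene"); cv2.imwrite("pics/s4.png",cv2.resize(c["pixels"][150:300,250:440,::-1],None,fx=3.6,fy=3.6,interpolation=cv2.INTER_CUBIC))
E
```

```text
clock: 7.85
tool_pos: [0.4142, 0.0276, 0.2047]
tool_rot: [0.112, 0.994, 0.0, 0.001]
wrist_force: [0.5, -0.1, -0.3]
width: 0.004
grasp_force: 0.0
clock 7.85 tip [0.4145 0.0275 0.0187] z [ 0.001 -0.    -1.   ] F [ 0.47 -0.14 -0.28] w 0.003901969259917143
shift cm [-3.02  0.02  0.07] spin 0.001
```

View pics/s4.png

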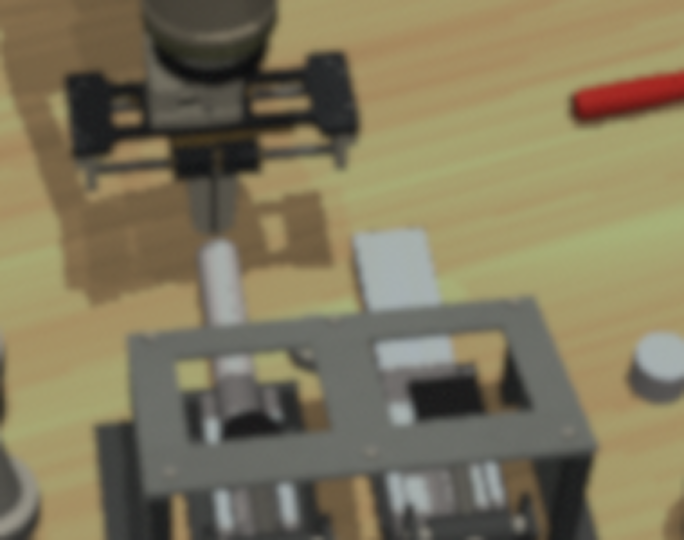

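The fingers stand just in front of the bar's end (215,240 in the crop), in line with it. Now I push along tool −x.

```bash
python3 -m inch '[{"hand":0,"xyz":[-0.5,0,0],"spin":0},{"hand":0,"xyz":[-1,0,0],"spin":0},{"hand":0,"xyz":[-1.5,0,0],"spin":0},{"hand":0,"xyz":[-1.9,0,0],"spin":0},{"hand":0,"xyz":[-2.3,0,0],"spin":0},{"hand":0,"xyz":[-2.7,0,0],"spin":0},{"hand":0,"xyz":[-3.1,0,0],"spin":0},{"hand":0,"xyz":[-3.5,0,0],"spin":0},{"hand":0,"xyz":[-3.9,0,0],"spin":0},{"hand":0,"xyz":[-4.3,0,0],"spin":0},{"hand":0,"xyz":[-4.7,0,0],"spin":0},{"hand":0,"xyz":[-5.1,0,0],"spin":0},{"hand":0,"xyz":[-5.5,0,0],"spin":0}]';python3 go.py .4854 .0131 .018
```

```text
clock: 9.2
tool_pos: [0.4675, 0.0153, 0.2036]
tool_rot: [0.112, 0.994, -0.0, -0.0]
wrist_force: [-2.3, -0.4, -0.2]
width: 0.002
grasp_force: 1.3
clock 9.2 tip [0.4674 0.0153 0.0176] z [-0. -0. -1.] F [-2.3  -0.4  -0.16] w 0.0015429565455350712
shift cm [-1.8   0.18 -0.04] spin 0.001
```

```bash
python3 -m inch '[{"hand":0,"xyz":[-0.2,0,0],"spin":0},{"hand":0,"xyz":[-0.4,0,0],"spin":0},{"hand":0,"xyz":[-0.6,0,0],"spin":0},{"hand":0,"xyz":[-0.6,0,0],"spin":0}]';python3 go.py .4854 .0131 .018
```

```text
clock: 9.6
tool_pos: [0.4734, 0.014, 0.2038]
tool_rot: [0.112, 0.994, -0.0, 0.0]
wrist_force: [-2.7, -0.1, -1.5]
width: 0.006
grasp_force: 0.6
clock 9.6 tip [0.4734 0.014  0.0178] z [ 0. -0. -1.] F [-2.68 -0.11 -1.55] w 0.0061182760763666055
shift cm [-1.19  0.18 -0.02] spin 0.001
```

```bash
python3 -m inch '[{"hand":0,"xyz":[-0.15,0,0],"spin":0},{"hand":0,"xyz":[-0.3,0,0],"spin":0},{"hand":0,"xyz":[-0.3,0,0],"spin":0}]';python3 -m inch '[{"hand":0,"xyz":[-0.15,0,0],"spin":0},{"hand":0,"xyz":[-0.3,0,0],"spin":0},{"hand":0,"xyz":[-0.3,0,0],"spin":0}]';python3 go.py .4854 .0131 .018
```

```text
clock: 9.9
tool_pos: [0.4762, 0.0134, 0.2038]
tool_rot: [0.112, 0.994, -0.0, 0.0]
wrist_force: [-1.5, -0.3, -1.2]
width: 0.003
grasp_force: 0.7
clock: 10.2
tool_pos: [0.4777, 0.0131, 0.2035]
tool_rot: [0.112, 0.994, 0.0, -0.003]
wrist_force: [-14.8, 2.6, 13.0]
width: 0.005
grasp_force: 7.4
clock 10.2 tip [0.4767 0.0133 0.0175] z [-0.005  0.001 -1.   ] F [-14.77   2.56  13.02] w 0.005191068580918693
shift cm [-0.85  0.17 -0.06] spin 0.001
```

```bash
python3 -m inch '[{"hand":0,"xyz":[-0.1,0,0],"spin":0},{"hand":0,"xyz":[-0.2,0,0],"spin":0},{"hand":0,"xyz":[-0.2,0,0],"spin":0}]';python3 go.py .4854 .0131 .018
```

```text
clock: 10.5
tool_pos: [0.4784, 0.013, 0.203]
tool_rot: [0.112, 0.994, 0.0, -0.005]
wrist_force: [-23.2, 3.9, 18.1]
width: 0.001
grasp_force: 11.8
clock 10.5 tip [0.4767 0.0133 0.017 ] z [-0.009  0.002 -1.   ] F [-23.22   3.95  18.12] w 0.0007860822953476896
shift cm [-0.86  0.17 -0.11] spin 0.002
```

The force rose to 23 N with no tip travel and the position matches home, so the bar is against its stop. I back off, go up and verify.

```bash
python3 -m inch '[{"hand":0,"xyz":[0.6,0,0],"spin":0},{"hand":0,"xyz":[2,0,0],"spin":0},{"hand":0,"xyz":[4,0,0],"spin":0},{"hand":0,"xyz":[5.5,0,-1],"spin":0},{"hand":0,"xyz":[6,0,-4],"spin":0},{"hand":0,"xyz":[6,0,-8],"spin":0},{"hand":0,"xyz":[6,0,-12],"spin":0},{"hand":0,"xyz":[6,0,-16],"spin":0},{"hand":0,"xyz":[6,3,-18],"spin":0},{"hand":0,"xyz":[6,7,-18],"spin":0},{"hand":0,"xyz":[6,11,-18],"spin":0},{"hand":0,"xyz":[6,15,-18],"spin":0},{"hand":0,"xyz":[6,19,-18],"spin":0},{"hand":0,"xyz":[6,23,-18],"spin":0},{"hand":0,"xyz":[6,26,-18],"spin":0},{"hand":0,"xyz":[6,28,-18],"spin":0},{"hand":0,"xyz":[6,28,-18],"spin":0},{"hand":0,"xyz":[6,28,-18],"spin":0}]'; python3 m.py | grep -A1 -E "pad|bar|flat"; python3 - <<'E'
from h import *
save(cam("top"),"top5.png")
E
```

```text
clock: 12.3
tool_pos: [0.4846, 0.2988, 0.3838]
tool_rot: [0.111, 0.994, 0.0, 0.0]
wrist_force: [0.3, -0.9, -0.7]
width: 0.002
grasp_force: 0.0
pad 154 px [343.27272727 230.5974026 ] [337 224] [350 237] depth z [0.0685 0.0756 0.081 ] plane mean [ 0.62244542 -0.0202385   0.095     ] rect ((0.6227081418037415, -0.02083330973982811), (0.033949319273233414, 0.03420252725481987), 89.33621215820312)
endbar 204 px [334.1372549  273.06372549] [328 263] [341 284] depth z [0.0293 0.0364 0.0421] plane mean [0.51426862 0.00490382 0.04      ] rect ((0.5150086879730225, 0.004989255219697952), (0.025481410324573517, 0.05982329696416855), 76.81718444824219)
  axis yaw -0.26500858332419674 centre [0.5144479  0.00490754] end along [-0.02956455 -0.02873901]
flat 722 px [289.51800554 271.83240997] [277 253] [303 292] depth z [0.0217 0.0268 0.0321] plane mean [0.51949524 0.12662016 0.028     ] rect ((0.5216987729072571, 0.12665167450904846), (0.05030318722128868, 0.11208496242761612), 76.94400024414062)
  axis yaw -0.26159788131942296 centre [0.51955064 0.12672191] end along [-0.05440268 -0.05276504]
```

View pics/top5.png

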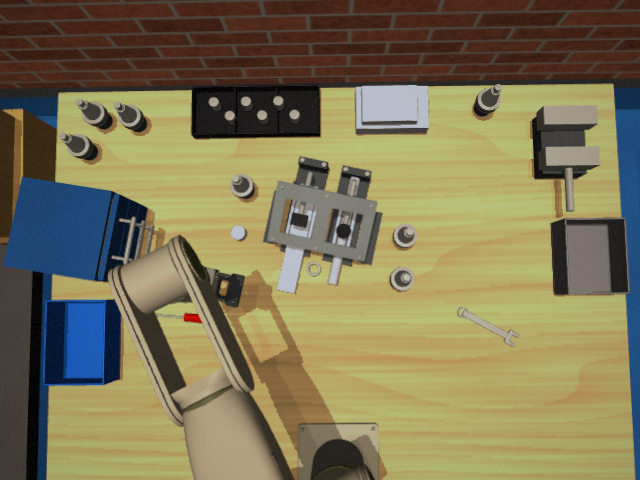

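The round bar's end is at x ≈ 0.486 m (expected 0.485 when home). The round pad is down at z 0.076, the flat bar hasn't moved, and the collar and holders are where they were. Handing in.

```bash
python3 -c "from bench import sign_off; print(sign_off())"
```

```text
the job is handed in; nothing more can be done
None
```

I pressed the round bar's lever fully down through the right window with no sign of touching the guard, pushed the bar home against its end stop, and handed the job in at about 12.5 s; the flat bar, its lever and the loose items look undisturbed in the final camera check.

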